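# Secure a square tube in the welding jig

### The arm

A 7-joint arm with a two-finger parallel gripper is mounted at the origin on a cart in front of the work surface, level with it; the furniture and walls round the work are solid. World frame = base frame: x ahead of the robot, y to its left, z up, the work surface at z = 0. Lengths are in m, angles in rad, forces in N, time in s.
With the tool pointing down it reaches from about 0.425 to 0.875 m from the base axis. Payload 8.4 kg.
Tool frame: the origin (TCP) lies at the very end of the fingers, on their centre line; the grasp point (between the pads) lies behind it (r.hold_point_z is the y of the grasp point in the tool frame, in m); y points along the fingers, z is the direction in which the jaws open and shut, and the axes are right-handed (so a half turn about y gives the same grasp; the last joint's range is limited). The gripper opens to 85 mm and grips with 20 to 120 N. Pads are 22 mm wide; open, the fingers measure 114 mm over their backs; the gripper's body (76 mm by 85 mm) begins 54 mm behind the grasp point. The pads swing forward as they close: fully open they stand 13 mm farther back than shut.
Start: joints at [1.248, 0.333, 0.04, 1.465, -0.013, 1.343, -0.059], TCP at [0.144, -0.634, 0.231] pointing down, gripper open.
Joint ranges: [-2.58, 2.58], [-0.38, 2.09], [-1.3, 1.39], [0.25, 2.4], [-1.5, 4.64], [0.08, 2.09], [-2.65, 2.65]. Speed limits (rad/s): [2.22, 2.22, 2.79, 2.79, 3.14, 3.14, 3.14].

### API

Orientations are given as a 3x3 rotation matrix whose columns are the frame's x, y, z axes.
In Python, from plant import r gives the robot as it stands. Calls block until the motion is done:
- r.reach(position, orientation): joint-space move of the TCP to a pose.
- r.line_to(position, feed=0.15, frame=None, threshold=None): straight line of the TCP; frame=None keeps the orientation; feed is the mean speed in m/s. With threshold (N) it stops when the force on the tool has changed by that much, and returns True; else False.
- r.move_j(angles): joint-space move.
- r.move_gripper(opening): finger opening in m; the grip force is fixed at half the most; returns when the fingers have stopped.
- r.hold(seconds).
- r.inverse_kinematics(position, orientation): joint angles nearest the present ones, or None.
- r.state(): the state.
- r.capture(name): name is "scene" or "top"; returns a dict with "color" (480x640x3 uint8, blue, green, red), "camera_matrix" (3x3 intrinsics, pixels), "pose" (4x4, takes a point from camera to world coordinates). Camera axes: x right, y down, z forward; pixel columns grow to the right and rows downward; lengths in m; the calibration is good to about 2 mm. A picture is of the moment at which its call begins. There is no depth.
A pose or a line that the arm cannot do raises r.Unreachable and nothing moves.
- r.close_job(): hands the job in, once; it reports no verdict.
The state is a dict: "time_s": time; "joints": joint angles; "joint_vel": joint speeds; "effort": joint torques, N m; "position": TCP position; "tcp_rot": TCP orientation; "wrist_force": force on the tool from outside, world axes, zero at the start; "ft_torque": the same for the moment, N m; "opening": finger opening in m.
Only numpy, scipy, OpenCV 4.12 (cv2) and the standard library are available. Lean on these libraries where they do the work, as an engineer would, in place of code of your own. Each camera call takes 0.05 s, during which the arm holds its last target. There are 200 camera calls.

### The job

Secure the square tube in the welding jig for tacking: push the sliding bar in until it has driven the tube hard against the fixed stop, slide the thumb wedge up its ramp until it jams the bar fast, and press the hinged keeper bar down until its snap hook clicks shut round the eye bolt. Let go of everything and leave the other tools on the table where they are.

Things in the scene. Friction and masses are not known exactly. Their poses are not given: they have to be found in the camera images.
- jig: Dark steel welding jig bolted down: 10 mm base plate, 190 x 175 mm, and a 115 mm wide tongue out to y = +215 mm. Origin on the table under the tube nest; x away from the robot, y along the tube to the left, z up. Cheeks 34 mm high hold the tube at x = 0. Two bar guides, 53 mm high, stand at y = 121 and 197 (x -20 to 22); a ramp block 39 mm high at x = -45.
- tube: Rusty square steel tube 40 x 40 x 140 mm, 3 mm wall, lying loose in the jig's nest along the jig's y. Origin in the middle of its underside, own x along its length, top 50 mm above the table. It is home against the fixed stop with its origin at y = -4 mm in the jig's frame; it starts 6 to 16 mm left of that.
- fixed_stop (a point): Middle of the fixed stop's face towards the tube: steel block at the right end of the nest (jig y = -74 mm), 50 mm wide, top 44 mm above the table. Axes as the jig's.
- slide_bar (a joint): Sliding bar (25 x 16 mm, with a 36 x 34 mm head plate facing the tube's left end), travel in m: 0 = drawn fully out to the left, grows as it is pushed towards the tube along jig -y. With the tube home it stops at 0.040. It drags with about 3 N.
- bar_knob (a point): Upright post with a black knob at the left end of the sliding bar, to push or pinch: 12 mm post from 36 to 66 mm above the table, knob 21 mm in diameter from 66 to 84 mm. The point is on its axis, 75 mm above the table; axes as the jig's.
- wedge (a joint): Steel thumb wedge between the gib and the ramp block at the near side of the sliding bar, travel in m: 0 = loose at its right end; grows as it slides left along the ramp (jig +y, turned 0.14 rad towards +x). It drags with about 3 N, meets the gib at about 0.018, presses it on the bar and jams by 0.025; pushed firmly with 10 N or more it stays jammed.
- wedge_tab (a point): Middle of the wedge's upright thumb tab: 24 mm along jig x, 10 mm thick along y, from 33 to 76 mm above the table; the point is 66 mm above the table, axes as the jig's. To tighten, push its right (-y) face towards jig +y.
- keeper (a joint): Hinged keeper bar across the tube, angle in rad: 0 = level, its rubber pad on the tube; grows as the hook end swings up. It starts at 0.5 to 0.95. The hinge is stiff (0.4 N m), the bar stays at any angle. Going down, the gate meets the ring at about 0.23 and springs shut behind it at about 0.04; the spring adds up to some 7 N at the thumb plate.
- keeper_hinge (a point): Middle of the keeper bar's hinge pin at the far side of the jig (jig x = +70, y = -10, z = 64.5 mm); the pin runs along jig y. Axes as the jig's.
- thumb_plate (a point): Middle of the top face of the ribbed thumb plate (34 mm along the bar, 32 mm wide) over the hook, where the keeper bar is pressed down: 143 mm from the hinge pin along the bar and 9 mm above the pin's line, so 73.5 mm above the table when level. Own x points along the bar to the hinge, z is the plate's normal.
- gate (a joint): Sprung gate of the snap hook, angle in rad: 0 = shut against the hook's nose, grows as the ring pushes it inwards (up), to about 0.7 as the ring passes; its spring shuts it again. A 31 mm long, 5.5 mm thick pin closing the underside of the hook.
- eye_top (a point): Top of the eye bolt's ring (43 mm outside, 29 mm inside, its plane along jig y and z), at jig x = -70, y = -10 mm, 57.5 mm above the table. Axes as the jig's.
- tape_measure: Bystander: black pocket tape measure, 62 x 75 x 35 mm, on the table; origin under its middle.
- small_square: Bystander: small flat steel square, 130 x 104 x 5 mm, on the table; origin under its middle.
- punch: Bystander: steel centre punch, 126 mm long, 14 mm thick, on the table; origin under the middle.
- gib: Dull bronze gib, a flat shoe 6 x 60 x 18 mm held lengthways between the two bar guides, lying between the wedge and the near side of the sliding bar; the wedge presses it against the bar. Origin in its middle, axes as the jig's.

How it is judged:
At the end, for the whole second after the job is handed in: The tube is home (within 3 mm of the fixed stop) with the sliding bar against it (within 3 mm); the wedge is jammed, still pressing the gib on the bar with over 2 N; the keeper bar is down (within 0.05 rad of level), its gate shut with the ring inside the hook; all let go (y of tube in the frame of jig below -0.001 m and value of joint slide_bar above 0.037 m and value of joint wedge above 0.0165 m and contact force between gib and slide_bar above 2 N and value of joint keeper below 0.05 rad and value of joint gate below 0.1 rad and linear speed of tube below 0.02 m/s); the robot touches nothing.
It fails at once if the tape measure is pushed out of its place (more than 30 mm) (distance of tape_measure from where it was at the start of the episode above 0.03 m).
It fails at once if the small square is pushed out of its place (more than 30 mm) (distance of small_square from where it was at the start of the episode above 0.03 m).
It fails at once if the punch is pushed out of its place (more than 30 mm) (distance of punch from where it was at the start of the episode above 0.03 m).
It also fails if it takes over 48 s, if anything falls off the work surface, if the arm or the gripper's body presses on something with over 40 N, if the wrist force passes 120 N, or if a joint passes its speed limit or range.

## Working session

There is one attempt and no reset: what is moved stays moved. The work goes in short steps, each a Python script; the robot and the scene stay as the last script left them, time stands still between calls to the robot, and variables do not carry over. Pictures are saved under pics/ and viewed, about 8 in all and at most 12, crops included, and the job is handed in when it is done.

```bash
mkdir -p pics; ls; python3 - <<'E'
from plant import r
import cv2,numpy as np,pickle
d={}
for n in("scene","top"):
    c=r.capture(n); d[n]=c; cv2.imwrite(f"pics/{n}0.png",c["color"]); print(n,c["camera_matrix"].round(1).tolist(),c["pose"].round(3).tolist())
pickle.dump(d,open("c0.pkl","wb"))
s=r.state();print(s["time_s"],s["position"],s["tcp_rot"].round(2) if hasattr(s["tcp_rot"],'round') else s["tcp_rot"],s["opening"],r.hold_point_z)
E
```

```text
pics
scene [[446.7, 0.0, 322.6], [0.0, 446.7, 244.8], [0.0, 0.0, 1.0]] [[0.807, -0.266, 0.528, 0.014], [-0.591, -0.389, 0.707, -0.605], [0.018, -0.882, -0.471, 0.534], [0.0, 0.0, 0.0, 1.0]]
top [[443.1, 0.0, 320.6], [0.0, 443.1, 241.7], [0.0, 0.0, 1.0]] [[-0.025, -0.988, 0.15, 0.4], [-1.0, 0.023, -0.015, 0.094], [0.012, -0.15, -0.989, 1.109], [0.0, 0.0, 0.0, 1.0]]
0.1 [ 0.14413347 -0.63340248  0.23053104] [[-0.98 -0.    0.22]
 [-0.22  0.   -0.98]
 [ 0.   -1.   -0.  ]] 0.0856586033031 -0.0187
```

View pics/scene0.png

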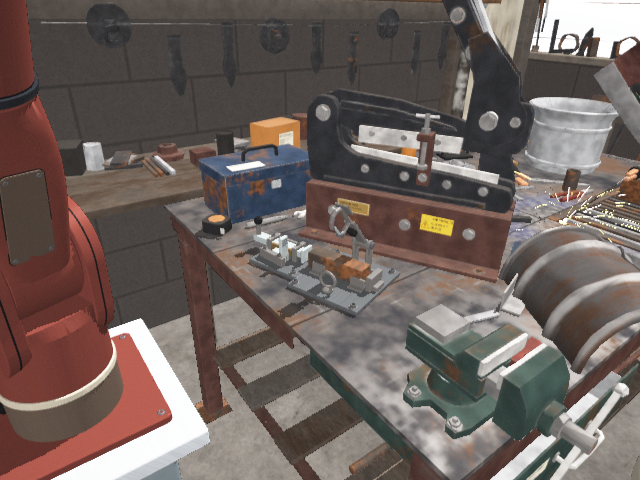

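View pics/top0.png

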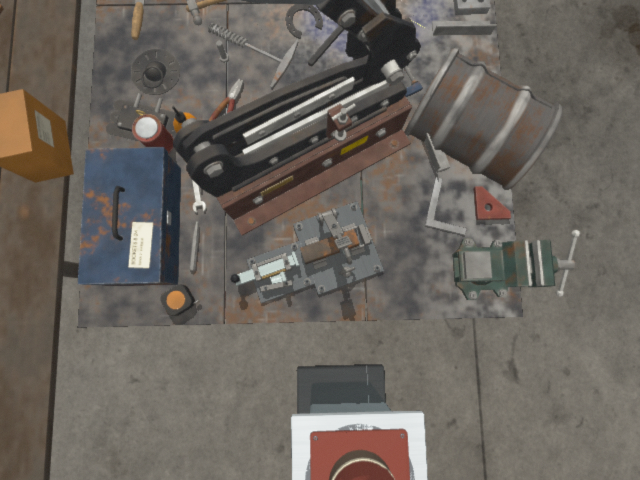

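```bash
cat > h.py <<'E'
import cv2,numpy as np,pickle
def proj(c,p):
    T=np.linalg.inv(c["pose"]);q=T[:3,:3]@np.asarray(p,float)+T[:3,3];q=c["camera_matrix"]@q;return q[:2]/q[2]
def ray(c,uv,z):
    d=c["pose"][:3,:3]@np.linalg.inv(c["camera_matrix"])@np.array([uv[0],uv[1],1.]);o=c["pose"][:3,3];return o+d*(z-o[2])/d[2]
E
python3 - <<'E'
from h import *
d=pickle.load(open("c0.pkl","rb"))
for n in d:
    print(n,[proj(d[n],p).round(0) for p in([0,0,0],[.144,-.634,.231],[.5,0,0])])
a=cv2.resize(d["top"]["color"][190:310,220:390],None,fx=4.7,fy=4.7,interpolation=cv2.INTER_CUBIC);cv2.imwrite("pics/t1.png",a)
a=cv2.resize(d["scene"]["color"][195:320,195:405],None,fx=3.8,fy=3.8,interpolation=cv2.INTER_CUBIC);cv2.imwrite("pics/s1.png",a)
E
```

```text
scene [array([ 71., 404.]), array([595., 816.]), array([334., 296.])]
top [array([359., 481.]), array([702., 436.]), array([352., 268.])]
```

View pics/t1.png

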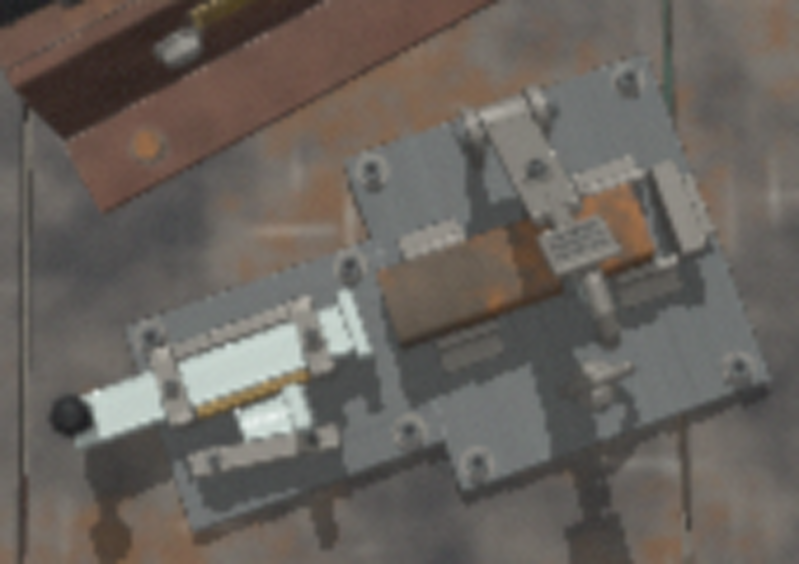

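View pics/s1.png

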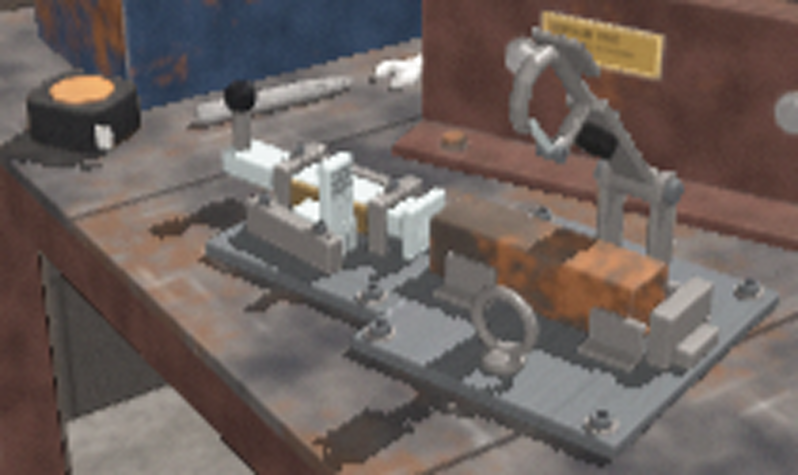

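```bash
cat >> h.py <<'E'
def J2W(g,p): c,s=np.cos(g[2]),np.sin(g[2]); p=np.asarray(p,float); return np.array([g[0]+c*p[0]-s*p[1],g[1]+s*p[0]+c*p[1],p[2]])
E
python3 - <<'E'
from h import *
from scipy.optimize import least_squares
d=pickle.load(open("c0.pkl","rb"))
T=lambda u,v:("top",((u+.5)/4.7-.5+220,(v+.5)/4.7-.5+190))
S=lambda u,v:("scene",((u+.5)/3.8-.5+195,(v+.5)/3.8-.5+195))
C=[("eye",(-70,-10,57.5),T(606,373)),("eye",(-70,-10,57.5),S(505,288)),("hinge",(70,-10,64.5),T(505,112)),("hinge",(70,-10,64.5),S(640,178)),
("stopL",(25,-74,44),T(655,168)),("stopR",(-25,-74,44),T(690,252)),("stopR",(-25,-74,44),S(650,318)),
("g1",(1,121,53),T(317,333)),("g2",(1,197,53),T(170,382))]
f=lambda g:np.concatenate([proj(d[n],J2W(g,np.array(p)/1000))-uv for _,p,(n,uv) in C])
s=least_squares(f,[.5,.1,.2],loss="soft_l1");g=s.x
print(g.round(4));
for c,e in zip(C,s.fun.reshape(-1,2)): print(c[0],c[2][0],e.round(2))
np.save("g.npy",g)
R=np.array([[np.cos(g[2]),-np.sin(g[2])],[np.sin(g[2]),np.cos(g[2])]])
W=lambda t,z:(R.T@(ray(d[t[0]],t[1],z)[:2]-g[:2])*1000).round(1)
print("knob",W(T(70,416),.08),W(S(240,94),.075),"tab top",W(T(297,405),.076),W(S(337,163),.076),"tube L top corners",W(T(380,270),.05),W(T(400,343),.05))
# keeper angle from thumb plate centre: top view and scene view
for th in np.arange(.4,1.05,.1):
    p=np.array([70-143*np.cos(th)+9*np.sin(th),-10,64.5+143*np.sin(th)+9*np.cos(th)])/1000
    t=proj(d["top"],J2W(g,p));q=proj(d["scene"],J2W(g,p));print(round(th,2),((t-[220,190])*4.7).round(),((q-195)*3.8).round())
for p in [(0,230,75),(-30,100,66),(-73,-10,75),(-20,-10,180)]:
    print(p,J2W(g,np.array(p)/1000).round(3))
E
```

```text
[0.5547 0.0451 0.3231]
eye top [-0.33  0.35]
eye scene [0.4  0.18]
hinge top [1.05 1.04]
hinge scene [0.09 0.67]
stopL top [-0.24 -0.84]
stopR top [-0.44  0.3 ]
stopR scene [ 0.05 -1.49]
g1 top [-0.59 -0.25]
g2 top [0.55 0.11]
knob [ -0.9 247.1] [-2.000e-01  2.458e+02] tab top [-33.4 140.5] [-38.6 133.7] tube L top corners [20.  78.8] [-18.9  81.8]
0.4 [605. 336.] [521. 162.]
0.5 [602. 319.] [529. 136.]
0.6 [597. 300.] [539. 110.]
0.7 [592. 278.] [549.  86.]
0.8 [585. 253.] [561.  62.]
0.9 [578. 227.] [573.  40.]
1.0 [569. 199.] [586.  20.]
(0, 230, 75) [0.482 0.263 0.075]
(-30, 100, 66) [0.495 0.13  0.066]
(-73, -10, 75) [0.489 0.012 0.075]
(-20, -10, 180) [0.539 0.029 0.18 ]
```

```bash
cat >> h.py <<'E'
g=np.load("g.npy")
def orient(a):  # tool down, jaw axis (z) at angle a in jig frame
    a+=g[2]; z=np.array([np.cos(a),np.sin(a),0]); y=np.array([0,0,-1.]); return np.column_stack([np.cross(y,z),y,z])
def P(x,y,z): return J2W(g,np.array([x,y,z])/1000)
def jig(p): R=np.array([[np.cos(g[2]),-np.sin(g[2])],[np.sin(g[2]),np.cos(g[2])]]); return np.r_[R.T@(np.asarray(p)[:2]-g[:2]),p[2]]*1000
def say(r,t=""):
    s=r.state(); print(t,round(s["time_s"],2),jig(s["position"]).round(1),"F",np.round(s["wrist_force"],1),"op",round(s["opening"],4))
E
python3 - <<'E'
from plant import r
from h import *
for a in(np.pi/2,-np.pi/2,0,np.pi):
    for p in[(0,285,50),(-34,100,58),(-73,-10,70),(-20,-10,185)]:
        q=r.inverse_kinematics(P(*p),orient(a)); print(round(a,2),p,None if q is None else np.round(q,2))
d=pickle.load(open("c0.pkl","rb"));print("tape",ray(d["top"],(178,301),.035))
E
```

```text
1.57 (0, 285, 50) [ 0.19  0.58 -1.09  1.84  0.58  1.09  0.78]
1.57 (-34, 100, 58) [ 0.59  0.43 -1.09  1.96  0.44  1.02  1.19]
1.57 (-73, -10, 70) [ 0.85  0.35 -1.09  1.99  0.36  1.02  1.48]
1.57 (-20, -10, 185) [ 0.8   0.31 -1.09  1.76  0.29  1.25  1.53]
-1.57 (0, 285, 50) [ 0.12  0.51 -0.97  1.84  0.49  1.05 -2.3 ]
-1.57 (-34, 100, 58) [ 0.47  0.35 -0.93  1.96  0.34  0.99 -1.87]
-1.57 (-73, -10, 70) [ 0.62  0.26 -0.81  2.    0.22  0.98 -1.55]
-1.57 (-20, -10, 185) [ 0.62  0.24 -0.86  1.76  0.19  1.23 -1.54]
0 (0, 285, 50) [ 0.18  0.57 -1.08  1.84  0.57  1.09 -0.79]
0 (-34, 100, 58) [ 0.51  0.37 -0.98  1.96  0.37  1.   -0.32]
0 (-73, -10, 70) [ 0.68  0.27 -0.88  2.    0.25  0.98 -0.  ]
0 (-20, -10, 185) [ 0.63  0.24 -0.87  1.76  0.19  1.23  0.03]
3.14 (0, 285, 50) [ 0.19  0.58 -1.09  1.84  0.58  1.09  2.35]
3.14 (-34, 100, 58) [-1.39  0.52  1.29  2.04 -0.59  1.03 -2.62]
3.14 (-73, -10, 70) [-1.18  0.36  1.24  2.07 -0.41  0.99 -2.54]
3.14 (-20, -10, 185) [-1.24  0.36  1.35  1.84 -0.37  1.24 -2.6 ]
tape [0.42723416 0.42192955 0.035     ]
```

```bash
python3 - <<'E'
from plant import r
from h import *
r.line_to([.116,-.51,.40],feed=.3)
q=np.array(r.state()["joints"]);print(q.round(2))
q[0]=-.35;q[2]=0;r.move_j(q); s=r.state();print(np.array(s["position"]).round(3),s["time_s"])
for a in(np.pi/2,-np.pi/2,0):
    for p in[(0,290,120),(0,290,50),(-34,100,58),(-73,-10,70),(-20,-10,185)]:
        q=r.inverse_kinematics(P(*p),orient(a)); print(round(a,2),p,None if q is None else np.round(q,2))
r.move_gripper(0.0);say(r)
E
```

```text
[ 1.23  0.04  0.03  1.48 -0.    1.63 -0.08]
[0.505 0.136 0.398] 3.6167
1.57 (0, 290, 120) [-0.51  0.25 -0.2   1.81  0.06  1.09  1.16]
1.57 (0, 290, 50) [-0.52  0.33 -0.2   1.87  0.08  0.95  1.15]
1.57 (-34, 100, 58) [-0.32  0.22 -0.03  2.    0.01  0.93  1.54]
1.57 (-73, -10, 70) [-0.2   0.16  0.09  2.04 -0.02  0.94  1.79]
1.57 (-20, -10, 185) [-0.19  0.14  0.06  1.8  -0.01  1.2   1.77]
-1.57 (0, 290, 120) [-0.58  0.25 -0.13  1.81  0.03  1.08 -1.96]
-1.57 (0, 290, 50) [-0.58  0.33 -0.12  1.87  0.05  0.95 -1.97]
-1.57 (-34, 100, 58) [-0.35  0.21  0.01  2.   -0.    0.93 -1.59]
-1.57 (-73, -10, 70) [-0.22  0.16  0.11  2.04 -0.02  0.94 -1.34]
-1.57 (-20, -10, 185) [-0.25  0.14  0.12  1.8  -0.02  1.2  -1.37]
0 (0, 290, 120) [-0.53  0.25 -0.17  1.81  0.05  1.09 -0.4 ]
0 (0, 290, 50) [-0.53  0.33 -0.18  1.87  0.07  0.95 -0.42]
0 (-34, 100, 58) [-0.34  0.22 -0.01  2.    0.    0.93 -0.02]
0 (-73, -10, 70) [-0.22  0.16  0.11  2.04 -0.02  0.94  0.23]
0 (-20, -10, 185) [-0.23  0.14  0.1   1.8  -0.01  1.2   0.2 ]
 4.38 [-18.7 103.4 398.3] F [-0. -1. -1.] op -0.0001
```

```bash
python3 - <<'E'
from plant import r
from h import *
O=orient(0)
r.reach(P(0,290,130),O); r.line_to(P(0,290,50)); say(r,"down")
print(r.line_to(P(0,262,50),feed=.06,threshold=15)); say(r)
hit=r.line_to(P(0,215,50),feed=.04,threshold=20); say(r,hit)
r.hold(.3); say(r,"held")
c=r.capture("scene"); cv2.imwrite("pics/s2.png",cv2.resize(c["color"][195:320,195:405],None,fx=3.8,fy=3.8,interpolation=cv2.INTER_CUBIC))
E
```

```text
down 6.31 [  0.8 290.   51. ] F [ 0.1 -0.1 -0.7] op 0.0001
False
 6.92 [ -0.  261.5  50. ] F [-0.5  0.5 -0.2] op 0.0002
True 7.6 [-2.000e-01  2.418e+02  4.990e+01] F [ 0.2  4.3 -0.3] op 0.0
held 7.9 [ -0.5 241.9  49.6] F [0.  1.9 0.3] op 0.0
```

View pics/s2.png

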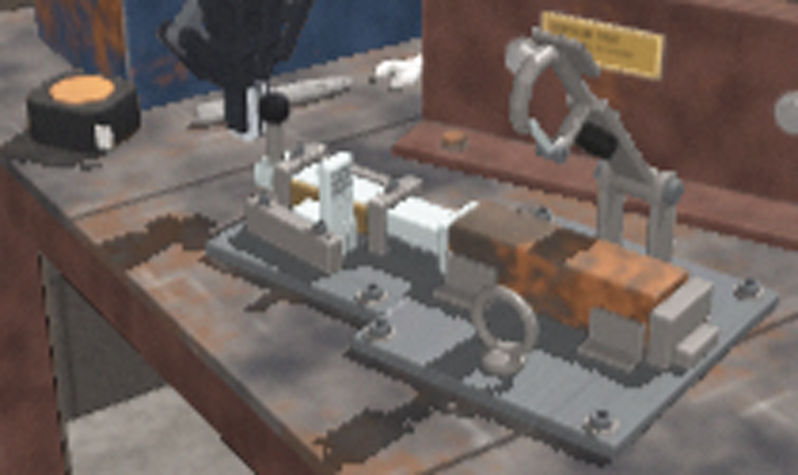

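```bash
python3 - <<'E'
from plant import r
from h import *
hit=r.line_to(P(0,205,50),feed=.02,threshold=22); say(r,hit); 
c=r.capture("scene");p=jig(ray(c,((272.5)/3.8-.5+195,(108.5)/3.8-.5+195),.075));print("knob(prev view)",p)
r.hold(.3); say(r,"held")
for n in("scene","top"):
    c=r.capture(n);im=c["color"];m=((im.max(2)<45)).astype(np.uint8);u,v=proj(c,P(0,210,75)).astype(int);print(n,u,v);
    k=cv2.connectedComponentsWithStats(m[v-15:v+16,u-15:u+16])
    print(k[2][1:].tolist(),[jig(ray(c,q+[u-15,v-15],.075)).round(1).tolist() for q in k[3][1:]])
c=r.capture("scene")
a=cv2.resize(c["color"][205:285,225:345],None,fx=6,fy=6,interpolation=cv2.INTER_CUBIC);cv2.imwrite("pics/s3.png",a)
E
```

```text
True 8.64 [ -0.9 242.   49.4] F [0.2 3.7 0.9] op -0.0
knob(prev view) [ -3.51054625 215.69328602  75.        ]
held 8.99 [ -0.9 242.   49.4] F [-0.6  3.3  1.5] op -0.0003
scene 268 223
[[8, 1, 1, 1, 1], [12, 0, 1, 1, 1], [1, 2, 3, 4, 7], [6, 3, 1, 1, 1], [11, 2, 1, 3, 3], [13, 2, 1, 1, 1], [6, 6, 1, 1, 1], [11, 7, 1, 1, 1], [1, 9, 1, 1, 1], [7, 9, 2, 1, 2], [6, 12, 1, 1, 1], [11, 13, 7, 6, 33]] [[51.2, 281.9, 75.0], [62.1, 278.1, 75.0], [28.0, 281.1, 75.0], [38.7, 277.4, 75.0], [46.4, 267.4, 75.0], [54.2, 267.6, 75.0], [25.1, 264.9, 75.0], [28.1, 251.0, 75.0], [4.3, 262.5, 75.0], [14.0, 249.9, 75.0], [-1.1, 241.0, 75.0], [-5.6, 212.2, 75.0]]
top 249 272
[] []
```

View pics/s3.png

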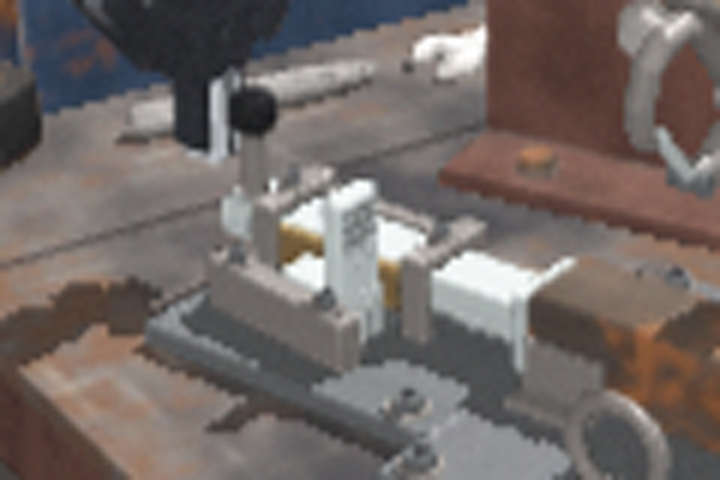

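```bash
python3 - <<'E'
from plant import r
from h import *
c=r.capture("scene"); f=lambda p:((proj(c,P(*p))-[225,205]+.5)*6).round()
for y in(206.5,211,216):print("knob",y,f((0,y,75)),f((0,y,36)))
for y in(66,70,74,80):print("tube L near/far top",y,f((-20,y,50)),f((20,y,50)))
print("fingertip",f((-1,242,50)),f((-1,231,50)))
E
```

```text
knob 206.5 [274. 114.] [277. 202.]
knob 211 [265. 111.] [269. 199.]
knob 216 [256. 108.] [259. 195.]
tube L near/far top 66 [528. 293.] [590. 252.]
tube L near/far top 70 [519. 290.] [582. 249.]
tube L near/far top 74 [511. 287.] [573. 246.]
tube L near/far top 80 [498. 282.] [560. 242.]
fingertip [208. 148.] [229. 155.]
```

```bash
python3 - <<'E'
from plant import r
from h import *
O=orient(0)
r.line_to(P(0,250,50)); r.line_to(P(0,250,130)); r.reach(P(-36,90,130),O)
r.line_to(P(-36,90,58)); say(r,"down")
hit=r.line_to(P(-36,105,58),feed=.05,threshold=15); say(r,hit)
hit=r.line_to(P(-36+.14*60,165,58),feed=.03,threshold=28); say(r,hit)
r.hold(.2); say(r,"held")
c=r.capture("scene");a=cv2.resize(c["color"][205:285,225:345],None,fx=6,fy=6,interpolation=cv2.INTER_CUBIC);cv2.imwrite("pics/s4.png",a)
E
```

```text
down 11.46 [-35.5  90.7  58.4] F [0.4 0.3 0.5] op 0.0002
False 11.91 [-35.8 105.4  58.3] F [ 0.  -0.6 -0.6] op 0.0006
True 13.33 [-30.8 146.5  57.7] F [ 0.4 -1.3  1.4] op 0.0002
held 13.53 [-31.  146.4  57.4] F [-0.   0.6  0.3] op -0.0002
```

View pics/s4.png

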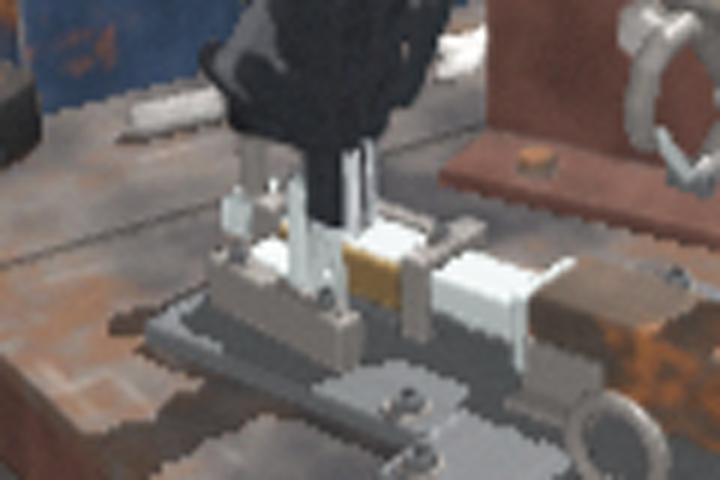

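```bash
python3 - <<'E'
from plant import r
from h import *
O=orient(0)
hit=r.line_to(P(-31+.14*20,166,57.5),feed=.02,threshold=30); say(r,("wedge again",hit))
r.line_to(P(-36,125,58)); r.line_to(P(-36,125,120)); 
K=lambda th,dz=0:P(70-143*np.cos(th)+9*np.sin(th),-10,64.5+143*np.sin(th)+9*np.cos(th)+dz)
r.line_to(P(-36,125,230),feed=.2); r.reach(K(.85,45),O); say(r,"above")
for th in(.8,.65,.5,.38,.28,.2,.13,.07):
    hit=r.line_to(K(th),feed=.07,threshold=28); say(r,(th,hit))
    if hit: break
else:
    hit=r.line_to(K(-.06),feed=.03,threshold=32); say(r,("end",hit)); r.hold(.2); say(r)
E
```

```text
('wedge again', True) 14.12 [-31.5 146.5  57.1] F [ 0.6 -1.8  2.8] op -0.0001
above 16.3 [-18.4 -10.3 221.1] F [-0.2  0.1 -0.6] op 0.0002
(0.8, False) 17.16 [-23.1 -10.  173.5] F [-0.5  0.3  0.9] op 0.0002
(0.65, False) 17.62 [-38.7 -10.  158.1] F [0.1 1.5 0.4] op -0.0
(0.5, False) 18.07 [-51.7 -10.  140.5] F [ 1.5 -1.  -0.4] op 0.0002
(0.38, False) 18.47 [-60.  -10.  125.4] F [-0.2 -0.6 -0.8] op -0.0001
(0.28, False) 18.82 [-65.5  -9.9 112.1] F [ 0.7  0.4 -0.2] op 0.0001
(0.2, False) 19.14 [-68.7 -10.  101.4] F [0.6 0.2 0.1] op 0.0003
(0.13, False) 19.43 [-71.  -10.   91.8] F [-0.1 -0.4 -0.2] op -0.0
(0.07, False) 19.71 [-72.5  -9.9  83.2] F [ 0.  -0.7 -0.2] op 0.0004
('end', True) 20.15 [-72.4 -10.1  73.5] F [-4.6 -0.7 12.5] op 0.0003
 20.35 [-72.4 -10.1  73.5] F [-5.2 -0.8 12.9] op -0.0001
```

```bash
python3 - <<'E'
from plant import r
from h import *
hit=r.line_to(P(-73,-10,67),feed=.02,threshold=30); say(r,("again",hit))
r.line_to(P(-73,-10,160)); r.line_to(P(-120,-100,300),feed=.25); say(r)
s=r.capture("scene");t=r.capture("top")
a=cv2.resize(s["color"][195:320,205:400],None,fx=4.0,fy=4.0,interpolation=cv2.INTER_CUBIC)
b=cv2.resize(t["color"][200:300,215:395],None,fx=4.4,fy=4.4,interpolation=cv2.INTER_CUBIC)
cv2.imwrite("pics/s5.png",a);cv2.imwrite("pics/t5.png",b)
f=lambda p:((proj(s,P(*p))-[205,195]+.5)*4).round()
print("level plate",f((-73,-10,73.5)),"th .05",f((-73,-10,80.7)),"tube R top near home",f((-20,-74,50)),"L",f((-20,66,50)),"knob 217",f((0,217,75)))
E
```

```text
('again', True) 20.57 [-72.4 -10.1  73.5] F [-4.3 -0.3 12.7] op -0.0002
 22.14 [-120.1  -98.9  298.4] F [-0.5  1.2  0.6] op 0.0002
level plate [491. 280.] th .05 [491. 268.] tube R top near home [651. 315.] L [432. 235.] knob 217 [249. 112.]
```

View pics/s5.png

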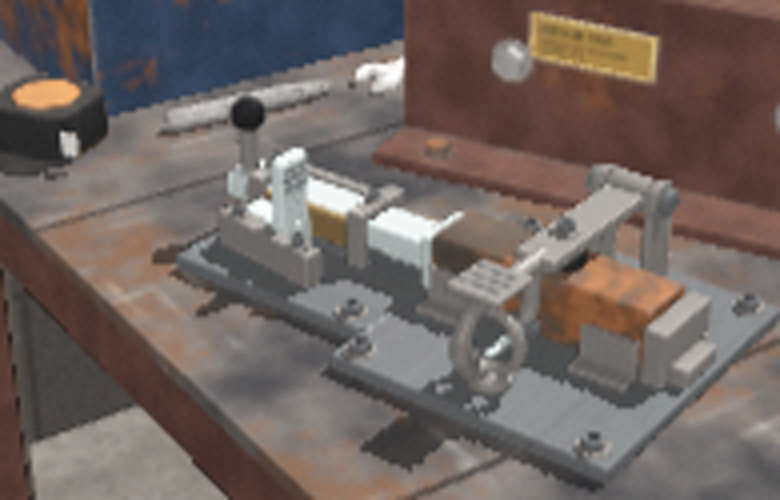

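View pics/t5.png

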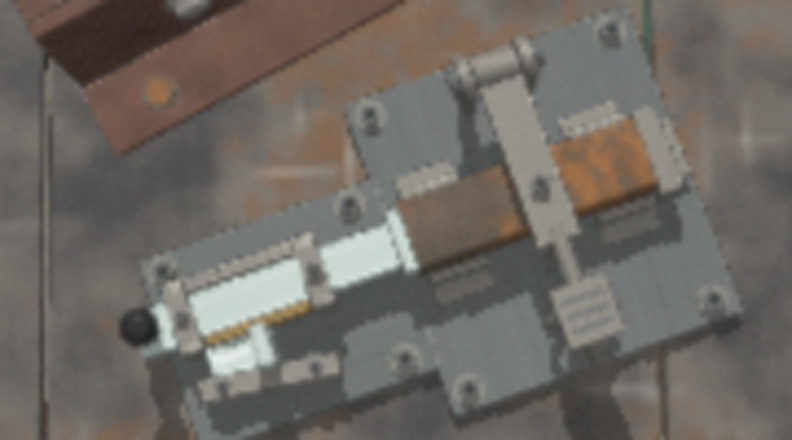

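```bash
python3 - <<'E'
from plant import r
from h import *
s=r.capture("scene");t=r.capture("top")
print("tab",jig(ray(s,(291.5/4-.5+205,153/4-.5+195),.076)).round(1),jig(ray(t,(264/4.4+214.5,344/4.4+199.5),.076)).round(1))
say(r);r.close_job()
E
```

```text
tab [-28.4 159.7  76. ] [-31.  160.1  76. ]
 22.34 [-120.1  -99.   298.7] F [-0.  -0.1  0.7] op 0.0
the job is handed in; nothing more can be done
```

The tube is clamped in the jig and the job is handed in at about 22 s of the 48 s allowed. All three fastenings look right in the last pictures, and the bystander tools near the jig looked undisturbed. I did not measure their positions.

- **Bar:** I pushed the knob until it stopped firm at a 20 N threshold, and a second push at 22 N moved nothing. The tube's left end matches its predicted home position in the image, and the head plate is against it. The knob moved about 30 mm, so the bar must have started roughly 10 mm in, not fully drawn out. I worked that out from the tube's position and did not measure it separately.
- **Wedge:** I pushed the tab to a firm stop at 28 N, and a second push at 30 N gave no movement. Measured in both views, the tab moved about 20 to 26 mm, against the expected jam by 25 mm. The force of the gib on the bar could not be measured. That it is jammed rests on the firm stop.
- **Keeper:** I pressed it down to a firm stop with the fingertips at 73.5 mm, which is the level height, and a repeat press stopped at the same height. After I backed the arm off, the thumb plate stayed where the level position predicts, below the 0.05 rad limit. The image shows the hook in the ring, but it is too coarse to read the gate angle. That the gate is shut follows from the bar being past the 0.04 rad snap point.

The arm was well clear, with no force on it, when I handed in.

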